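# Lock out the bench isolator before servicing the strip reader

### The arm

A 7-joint arm with a two-finger parallel gripper is mounted at the origin on a cart in front of the work surface, level with it; the furniture and walls round the work are solid. World frame = base frame: x ahead of the robot, y to its left, z up, the work surface at z = 0. Lengths are in mm, angles in rad, forces in N, time in s.
With the tool pointing down it reaches from about 400 to 875 mm from the base axis. Payload 4.4 kg.
Tool frame: the origin (TCP) lies where the fingers leave the gripper's body, on its centre line; the fingertips stand 73 mm ahead of it and the grasp point (between the pads) lies 54 mm ahead of it; z points along the fingers, y is the line along which they close (so a half turn about z gives the same grasp; the last joint's range is limited). The gripper opens to 85 mm and grips with 20 to 120 N. Pads are 22 mm wide; open, the fingers measure 114 mm over their backs; the gripper's body (76 mm by 85 mm) begins 54 mm behind the grasp point. The pads swing forward as they close: fully open they stand 13 mm farther back than shut.
Start: joints at [-1.216, 0.628, 0.038, 1.517, -0.027, 0.996, -0.02], TCP at [265.5, 593.318, 303.913] pointing down, gripper open.
Joint ranges: [-3.06, 3.06], [-0.37, 2.12], [-1.25, 1.32], [0.18, 2.47], [-1.1, 4.24], [0.23, 1.98], [-2.94, 2.94]. Speed limits (rad/s): [2.57, 2.57, 3.14, 3.14, 3.14, 3.14, 3.14].

### API

Orientations are given as [roll, pitch, yaw] about the fixed x, y, z axes, in that order (R = Rz(yaw) Ry(pitch) Rx(roll)).
In Python, from cell import ctrl gives the robot as it stands.
- The arm moves only by the tool send_rows, never from a script. Its argument "rows" is a list that holds one entry, the list of rows, each a list of 6 numbers: the shift along the tool's x, y, z in cm, then the turn, a rotation vector about the tool's x, y, z in rad. In form: [[[tx, ty, tz, wx, wy, wz], ...]]. A call has 1 to 10 rows; each row is the pose to reach, as a shift and turn from the pose commanded when the call began, along the tool's axes at that moment; what a row does not reach only later rows make up. A row lasts 1/10 s, in which the tool goes at most 50 mm and 8.59 degrees, less where a joint would pass 70% of its speed; a pose out of reach is approached as far as the arm can. A call with a gripper value outside its range is refused whole. "grip" is the closure in counts, from 0 (fully open) to 255 (shut), set as the call begins (left out, the last holds). The fingers move at their own pace and stop on an object; the grip force is fixed at half the most. Time passes only in rows, so rows that repeat a pose let the fingers close. It gives the time, the measured TCP pose, the force, the opening and the grip force at its end, in the units of the state.
- ctrl.read_state(): the state, without advancing time (a new reading comes with each control period).
- ctrl.get_image(name): name is "scene" or "top" or "wrist"; returns a dict with "pixels" (400x640x3 uint8, red, green, blue), "fx", "fy", "cx", "cy" (pixels), "extrinsics" (4x4, takes a point from camera to world coordinates); the wrist camera has in their place "mount" (4x4, takes a point from camera to tool coordinates, whose origin is the TCP and whose axes are the flange's). Camera axes: x right, y up, looking along -z (the intrinsics and any distortion apply to the point x, -y, -z); pixel columns grow to the right and rows downward; lengths in mm; the calibration is good to about 2 mm. A picture is of the moment at which its call begins: read the wrist's pose just before it. There is no depth.
- ctrl.finish_job(): hands the job in; it is judged then, once.
The state is a dict: "clock": time; "qpos": joint angles; "qd": joint speeds; "tau": joint torques, N m; "eef_pos": TCP position; "tool_rot": TCP orientation; "force": force on the tool from outside, world axes, zero at the start; "torque": the same for the moment, N m; "width": finger opening in mm; "gripper_force": force on a finger pad.
Only numpy, scipy, OpenCV 4.12 (cv2) and the standard library are available. Lean on these libraries where they do the work, as an engineer would, in place of code of your own. Each camera call takes 0.05 s, during which the arm holds its last target. There are 200 camera calls.

### The job

Lock out the bench isolator: swing its long handle round to OFF, so that the post on it lines up with the upright hasp strap, and fold the strap fully down so that the post stands in the middle of its slot. Then put the loose metal sleeve over the post, sitting on the strap, and let go, and lastly press the round push button fully down and release it to prove the supply is dead. Leave everything locked so, and do not disturb the bottles and the cup.

Things in the scene. Friction and masses are not known exactly. Their poses are not given: they have to be found in the camera images.
- isolator: Isolator, fixed: low grey and white box 230 (x) x 220 (y) x 60 mm high, turned up to 0.25 rad. Origin: centre of its underside, z up; its front (strap hinge, vents) is its own -x, towards the robot. In its frame: vertical handle pivot at (75, 0) mm, strap hinge pin along y at (-95, 0), 88.5 mm high between two lugs, push button at (-30, -78).
- handle (a joint): Angle of the grey handle with a black hub on the box, rad. 0 = OFF: it points along the box's -x. Grows clockwise seen from above to ON, where it starts (1.1 to 1.5, pointing to the box's left, +y). It also turns past OFF to -0.45, so stop it at 0; it stays where left (friction 0.5 N m). Hub radius 25 mm, 93 mm high; arm 22 mm wide, 68 to 84 mm above the worktop.
- post_top (a point): Top of the upright steel post on the handle, 100 mm from its pivot, on a round end pad of 17 mm radius as high as the arm. The post is 14 mm thick with a domed top, 125 mm above the worktop; 34 mm of it stand above the folded strap.
- strap (a joint): Angle of the steel hasp strap, rad: 0 = fully down, level above the handle, pointing along the box's +x; starts open at 1.7 to 1.95, upright, leaning a little to the robot. It stays where left (friction 0.07 N m), so push it all the way. 100 mm long from its hinge pin, 44 wide, 5 thick; its top is 91 mm above the worktop when down.
- slot (a point): Centre of the slot in the strap, 70 mm from its hinge pin, mid-thickness. The slot is 22 mm wide, 27 mm long. Strap down, it lies at (-25, 0) mm of the box, 88.5 mm above the worktop, where the post stands with the handle at OFF.
- sleeve: Loose plain metal lock sleeve (thick tube) standing upright at the robot's left front: 46 mm outside diameter, 19 mm bore right through, 60 mm high, 0.2 kg. Origin at the centre of its underside, z along the bore.
- try_button_top (a point): Centre of the top of the round grey push button (36 mm diameter) on the box's top at its right, the button faces up.
- try_button (a joint): Travel of the push button, m: 0 up, 0.006 fully down; the spring needs about 5 N fully down and lifts it again.
- saline_bottle: Bystander: white reagent bottle with a blue cap, 49 mm diameter, 123 mm high, right front. Origin at the centre of its underside.
- stain_bottle: Bystander: small purple stain bottle with a red cap, 38 mm diameter, 84 mm high, at the front between robot and box. Origin at the centre of its underside.
- cup: Bystander: white specimen cup with a lid, 57 mm diameter, 71 mm high, at the front between robot and box, right of the stain bottle. Origin at the centre of its underside.
Not all that is in view belongs to the job. Leave any blue look-alike of the sleeve alone.

How it is judged:
By the outcome, as a careful person would: the job done as asked, in the order asked, and still so for the second after the job is handed in, with the robot touching nothing.
It also fails if it takes over 72 s, if anything falls off the work surface, if the arm or the gripper's body presses on something with over 40 N, if the wrist force passes 120 N, or if a joint passes its speed limit or range.

## Working session

There is one attempt and no reset: what is moved stays moved. The work goes in short steps, Python scripts to look and compute and a tool call to move; the robot and the scene stay as the last step left them, time stands still between calls to the robot, and variables do not carry over. Pictures are saved under pics/ and viewed, at most 10 in all, crops included, and the job is handed in when it is done.

Besides the shell and the picture viewer there is one more tool, called after "Emit:" as name(argument=value, ...) on one line, values as JSON. send_rows: Moves the arm, as the interface text tells. Its arguments: {"type":"object","properties":{"rows":{"type":"array","items":{"type":"array","items":{"type":"array","items":{"type":"number"}}}},"grip":{"type":"number"}},"required":["rows"]}

```bash
mkdir -p pics; ls
python3 - <<'E'
from cell import ctrl
import cv2,numpy as np
s=ctrl.read_state(); print({k:np.round(v,3).tolist() for k,v in s.items()})
for n in("scene","top"):
    im=ctrl.get_image(n); cv2.imwrite(f"pics/{n}0.png",im["pixels"][:,:,::-1]); print(n,im["fx"],im["fy"],im["cx"],im["cy"],np.round(im["extrinsics"],4).tolist(),[k for k in im])
E
```

```text
pics
{'clock': 0.0, 'qpos': [-1.216, 0.629, 0.038, 1.518, -0.027, 0.996, -0.02], 'qd': [-0.002, -0.001, 0.002, -0.001, -0.0, -0.0, -0.0], 'tau': [0.0, -56.34, 1.226, -19.345, 0.011, 0.011, -0.0], 'eef_pos': [265.276, 592.874, 303.0], 'tool_rot': [-3.14, 0.0, 2.721], 'force': [0.777, 0.108, 0.35], 'torque': [0.04, -0.01, -0.037], 'gripper_force': 0.0, 'width': 85.512}
scene 488.30601128174567 488.30601128174567 315.5650765031272 201.99982574956968 [[0.8784, 0.3191, -0.3559, 24.0982], [-0.478, 0.5903, -0.6505, -914.3064], [0.0025, 0.7415, 0.671, 1061.8044], [0.0, 0.0, 0.0, 1.0]] ['pixels', 'fx', 'fy', 'cx', 'cy', 'extrinsics']
top 442.4495579639658 442.4495579639658 323.3140423028357 193.6735214710223 [[-0.0287, 0.9866, -0.1606, 310.87], [-0.9996, -0.028, 0.0069, 15.2176], [0.0023, 0.1607, 0.987, 1577.3407], [0.0, 0.0, 0.0, 1.0]] ['pixels', 'fx', 'fy', 'cx', 'cy', 'extrinsics']
```

View pics/scene0.png

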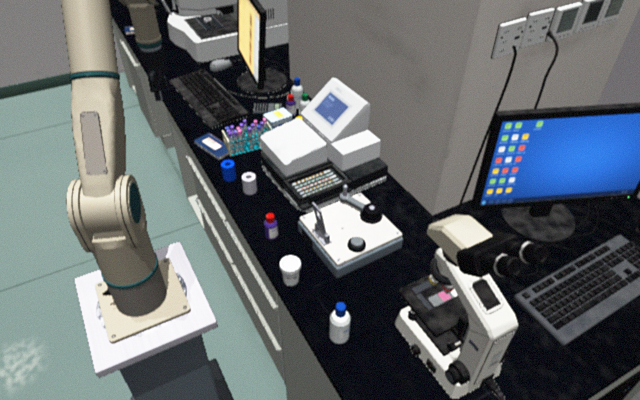

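View pics/top0.png

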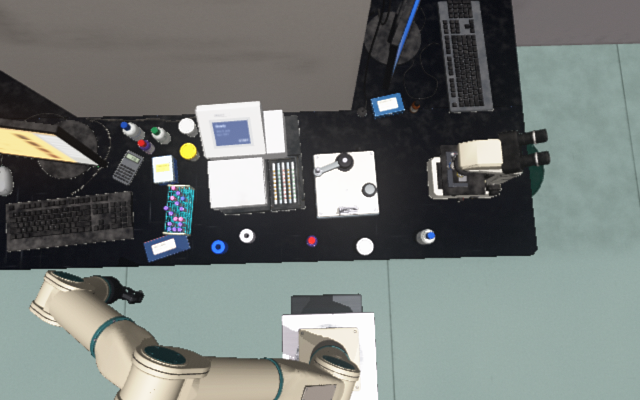

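```bash
cat > h.py <<'E'
import numpy as np,cv2
from cell import ctrl
from scipy.spatial.transform import Rotation as R
def pose():
    s=ctrl.read_state(); T=np.eye(4); T[:3,:3]=R.from_euler('xyz',s['tool_rot']).as_matrix(); T[:3,3]=s['eef_pos']; return T
def cam(n):
    T=pose(); im=ctrl.get_image(n); im["E"]=im["extrinsics"] if "extrinsics" in im else T@np.array(im["mount"]); im["E"]=np.array(im["E"]); return im
def ray(im,u,v,z):
    d=im["E"][:3,:3]@np.array([(u-im["cx"])/im["fx"],-(v-im["cy"])/im["fy"],-1]); o=im["E"][:3,3]
    return (o+d*(z-o[2])/d[2])
def proj(im,p):
    c=np.linalg.inv(im["E"])@np.append(p,1); return np.array([im["cx"]+im["fx"]*c[0]/-c[2],im["cy"]+im["fy"]*c[1]/c[2]])
def crop(im,u0,v0,u1,v1,k,name):
    cv2.imwrite(f"pics/{name}.png",cv2.resize(im["pixels"][v0:v1,u0:u1,::-1],None,fx=k,fy=k,interpolation=cv2.INTER_CUBIC))
def row(p,rpy,T=None):
    "shift (cm) and rotvec from current pose T to world target TCP p, rpy"
    T=pose() if T is None else T
    d=T[:3,:3].T@(np.array(p)-T[:3,3])/10; w=R.from_matrix(T[:3,:3].T@R.from_euler('xyz',rpy).as_matrix()).as_rotvec()
    return np.round(np.r_[d,w],3).tolist()
E
python3 - <<'E'
from h import *
crop(cam("top"),225,140,385,260,5,"top1"); crop(cam("scene"),230,165,410,295,4.4,"scene1")
E
```

```text
(no output)
```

View pics/top1.png

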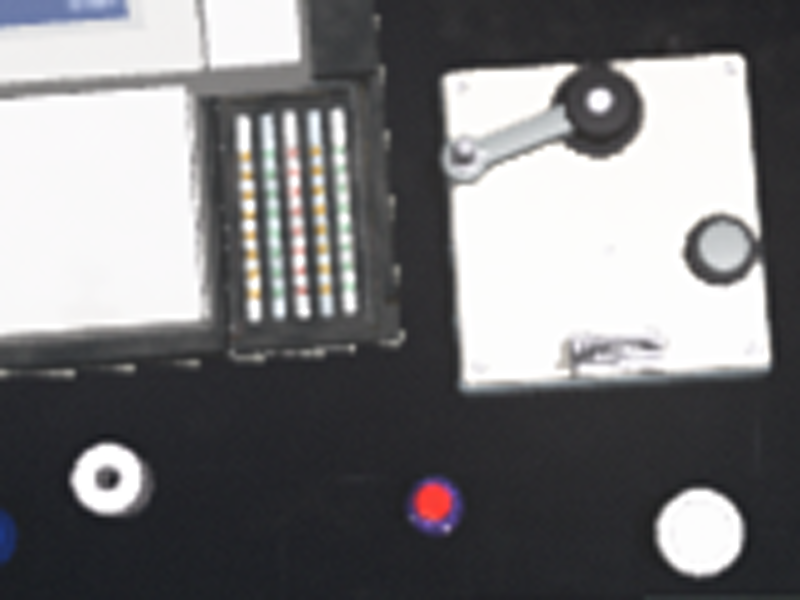

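View pics/scene1.png

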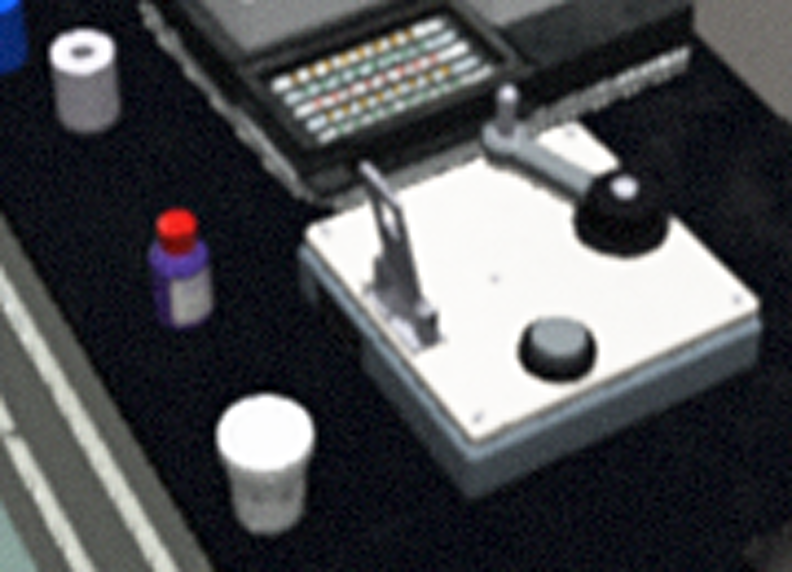

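Run:
```python
from h import *
from scipy.optimize import least_squares
t=cam("top");s=cam("scene")
ft=lambda x,y:(225+(x+.5)/5-.5,140+(y+.5)/5-.5); fs=lambda x,y:(230+(x+.5)/4.4-.5,165+(y+.5)/4.4-.5)
C=[(115,110,60),(115,-110,60),(-115,-110,60),(-115,110,60)]
obs=[(t,ft(*p),c) for p,c in zip([(443,74),(745,56),(770,368),(461,384)],C)]+[(s,fs(*p),c) for p,c in zip([(575,122),(760,305),(475,440),(303,230)],C)]
obs+=[(t,ft(599,98),(75,0,93)),(s,fs(625,186),(75,0,93))]
def loc(p,c): x,y,a=p[:3]; return np.array([x+c[0]*np.cos(a)-c[1]*np.sin(a),y+c[0]*np.sin(a)+c[1]*np.cos(a),c[2]])
def post(p): th=np.pi-p[3]; return loc(p,(75+100*np.cos(th),100*np.sin(th),125))
def slot(p,l=100): return loc(p,(-95+l*np.cos(p[4]),0,88.5+l*np.sin(p[4])))
def f(p):
    r=[proj(im,loc(p,c))-uv for im,uv,c in obs]
    r+=[proj(t,post(p))-ft(464,147),proj(s,post(p))-fs(507,90),proj(s,slot(p))-fs(375,167),proj(t,loc(p,(-30,-78,p[5])))-ft(724,244),proj(s,loc(p,(-30,-78,p[5])))-fs(560,338)]
    return np.ravel(r)
r=least_squares(f,[600,-50,0,1.2,1.8,75]); print(r.x.round(3)); print(r.fun.reshape(-1,2).round(1).tolist())
p=r.x; print("post",post(p),"button",loc(p,(-30,-78,p[5])),"slotpt",loc(p,(-25,0,91)),"pivot",loc(p,(75,0,93)),"hinge",loc(p,(-95,0,88)))
for n,a,b,z in(("sleeve",(108,478),(84,52),60),("stain",(433,503),(178,223),84),("cup",(700,532),(265,430),71)): print(n,ray(t,*ft(*a),z).round(1),ray(s,*fs(*b),z).round(1))
print("saline",ray(t,427,234,123).round(1)); print("analyzer corner",ray(t,*ft(405,340),40).round(1),ray(t,*ft(380,20),40).round(1))
np.save("box.npy",p)
T=pose();print(T.round(3))
```

```text
[ 5.94924e+02 -7.49190e+01  3.30000e-02  1.22600e+00  1.73600e+00
  7.63990e+01]
[[-0.8, -2.0], [1.0, -2.1], [1.3, 0.1], [-0.5, 0.8], [0.1, -2.2], [1.7, -0.4], [-1.7, 0.1], [-2.2, -1.3], [0.4, 0.2], [-0.5, 0.4], [0.6, -0.4], [-0.5, -0.4], [1.5, 2.7], [-0.1, 0.4], [-1.0, -0.2]]
post [633.02289898  20.51792753 125.        ] button [ 567.51739296 -153.86786329   76.39942212] slotpt [569.93731978 -75.74524202  91.        ] pivot [669.88271335 -72.44095631  93.        ] hinge [499.97554428 -78.05824202  88.        ]
sleeve [421.4 272.5  60. ] [423.8 268.6  60. ]
stain [396.6  50.1  84. ] [399.4  45.9  84. ]
cup [ 372.7 -129.8   71. ] [ 375.1 -131.3   71. ]
saline [ 403.8 -331.3  123. ]
analyzer corner [513.4  68.   40. ] [745.2  80.7  40. ]
[[-9.13000e-01  4.09000e-01 -0.00000e+00  2.65427e+02]
 [ 4.09000e-01  9.13000e-01 -1.00000e-03  5.93173e+02]
 [ 0.00000e+00 -1.00000e-03 -1.00000e+00  3.03577e+02]
 [ 0.00000e+00  0.00000e+00  0.00000e+00  1.00000e+00]]
```

The top view shows the white box (crop corners 443,74 / 745,56 / 770,368), post at (464,147), hub at (599,98), and the grey sleeve at (108,478) next to the blue look-alike. The scene view shows the strap upright, tip at (375,167), and the post at (507,90). I'll move over the box for a close look.

Run:
```python
from h import *
print(row([560,-30,400],[np.pi,0,1.949]))
```

```text
[-52.345, -44.852, -9.615, -0.001, 0.0, 0.772]
```

Emit:
send_rows(rows=[[[-52.3, -44.8, -9.6, 0, 0, 0.772], [-52.3, -44.8, -9.6, 0, 0, 0.772], [-52.3, -44.8, -9.6, 0, 0, 0.772], [-52.3, -44.8, -9.6, 0, 0, 0.772], [-52.3, -44.8, -9.6, 0, 0, 0.772], [-52.3, -44.8, -9.6, 0, 0, 0.772], [-52.3, -44.8, -9.6, 0, 0, 0.772], [-52.3, -44.8, -9.6, 0, 0, 0.772], [-52.3, -44.8, -9.6, 0, 0, 0.772], [-52.3, -44.8, -9.6, 0, 0, 0.772]]])

```text
clock: 1.3
eef_pos: [477.7, 143.8, 373.5]
tool_rot: [3.141, -0.0, 1.949]
force: [1.1, -0.1, -0.2]
width: 85.6
gripper_force: 0.0
```

Run:
```python
from h import *
s=ctrl.read_state();print(s['clock'],s['eef_pos'],s['tool_rot'],row([560,-30,400],[np.pi,0,1.949]))
```

```text
1.3 [477.66534005 143.82543908 373.49463717] [ 3.14087089e+00 -3.19387375e-04  1.94909390e+00] [-19.194, 1.233, -2.656, 0.001, -0.0, 0.0]
```

Emit:
send_rows(rows=[[[-19.2, 1.2, -2.7, 0, 0, 0], [-19.2, 1.2, -2.7, 0, 0, 0], [-19.2, 1.2, -2.7, 0, 0, 0], [-19.2, 1.2, -2.7, 0, 0, 0], [-19.2, 1.2, -2.7, 0, 0, 0], [-19.2, 1.2, -2.7, 0, 0, 0]]])

```text
clock: 1.9
eef_pos: [559.2, -29.5, 399.8]
tool_rot: [-3.141, -0.0, 1.946]
force: [-0.6, 0.3, 0.4]
width: 85.3
gripper_force: 0.0
```

Run:
```python
from h import *
s=ctrl.read_state();print(s['eef_pos'],s['tool_rot'])
w=cam("wrist");print(np.round(w["mount"],3).tolist(),w["fx"],w["fy"],w["cx"],w["cy"],[k for k in w])
cv2.imwrite("pics/w0.png",w["pixels"][:,:,::-1])
p=np.load("box.npy")
```

```text
[559.21869405 -29.54265949 399.83473495] [-3.14149078e+00 -1.84902830e-04  1.94593889e+00]
[[0.001, 0.956, 0.294, 74.322], [1.0, -0.001, -0.0, 0.73], [-0.0, 0.294, -0.956, -70.309], [0.0, 0.0, 0.0, 1.0]] 283.4047507541007 283.4047507541007 313.1772669319206 202.0875950375421 ['pixels', 'fx', 'fy', 'cx', 'cy', 'mount', 'E']
```

View pics/w0.png

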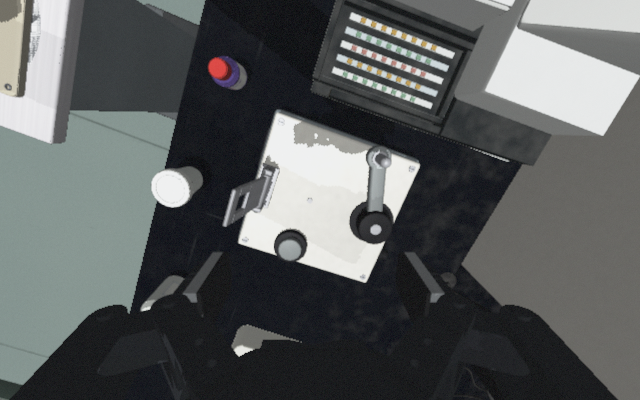

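Wrist view: box corners near (277,110), (419,160), (364,282), (238,242); hub (376,229), post top (385,159), button (289,246), strap tip about (231,205). Refit with all the views.

Run:
```python
from h import *
from scipy.optimize import least_squares
t=cam("top");s=cam("scene");w=cam("wrist")
ft=lambda x,y:(225+(x+.5)/5-.5,140+(y+.5)/5-.5); fs=lambda x,y:(230+(x+.5)/4.4-.5,165+(y+.5)/4.4-.5)
C=[(115,110,60),(115,-110,60),(-115,-110,60),(-115,110,60)]
obs=[(t,ft(*p),c) for p,c in zip([(443,74),(745,56),(770,368),(461,384)],C)]+[(s,fs(*p),c) for p,c in zip([(575,122),(760,305),(475,440),(303,230)],C)]
obs+=[(w,np.array(p),c) for p,c in zip([(419.5,160),(364,282.5),(238,242),(276,110)],C)]
obs+=[(t,ft(599,98),(75,0,93)),(s,fs(625,186),(75,0,93)),(w,np.array((376,229)),(75,0,93))]
def loc(p,c): x,y,a=p[:3]; return np.array([x+c[0]*np.cos(a)-c[1]*np.sin(a),y+c[0]*np.sin(a)+c[1]*np.cos(a),c[2]])
def post(p): th=np.pi-p[3]; return loc(p,(75+100*np.cos(th),100*np.sin(th),125))
def slot(p,l=100): return loc(p,(-95+l*np.cos(p[4]),0,88.5+l*np.sin(p[4])))
def f(p):
    r=[proj(im,loc(p,c))-uv for im,uv,c in obs]
    r+=[proj(t,post(p))-ft(464,147),proj(s,post(p))-fs(507,90),proj(w,post(p))-(385,160),proj(s,slot(p))-fs(375,167),proj(w,slot(p))-(231,205)]
    B=loc(p,(-30,-78,p[5])); r+=[proj(t,B)-ft(724,244),proj(s,B)-fs(560,338),proj(w,B)-(289.5,246)]
    r+=[proj(im,loc(p,(p[6],p[7],60)))-uv for im,uv in((t,ft(608,250)),(s,fs(495,279)),(w,(310,199)))]
    return np.ravel(r)
r=least_squares(f,[600,-50,0,1.2,1.8,75,0,0],loss='soft_l1'); print(r.x.round(3)); print(r.fun.reshape(-1,2).round(1).tolist())
p=r.x; print("post",post(p),"button",loc(p,(-30,-78,p[5])),"slotpt",loc(p,(-25,0,91)),"pivot",loc(p,(75,0,93)))
np.save("box.npy",p)
P=post(p);print("tool",row([P[0],P[1],230],[np.pi,0,np.pi-p[3]+p[2]]))
```

```text
[ 5.96614e+02 -7.10730e+01  3.10000e-02  1.21200e+00  1.73500e+00
  7.22330e+01 -2.48020e+01 -6.32000e-01]
[[-1.8, -2.5], [-0.1, -2.4], [0.1, -0.3], [-1.7, 0.3], [0.0, -3.1], [1.3, -1.4], [-2.0, -1.1], [-2.3, -2.3], [6.5, 2.6], [2.1, 3.9], [-5.6, 1.0], [-1.0, -4.8], [-0.7, -0.3], [-0.8, -0.6], [-1.1, -0.3], [-0.4, -0.5], [-0.9, -1.0], [-0.2, 2.6], [1.3, 1.6], [-0.5, 1.3], [-1.4, 0.2], [-1.4, -0.3], [-0.3, -0.1], [-0.8, -0.5], [-0.2, -1.5], [-0.5, 0.6]]
post [633.52783668  23.7431809  125.        ] button [ 569.06082809 -149.97049487   72.23272973] slotpt [571.62660589 -71.85252777  91.        ] pivot [671.57799439 -68.73484621  93.        ]
tool [1.875, 8.814, 16.97, -0.0, -0.001, -0.01]
```

Emit:
send_rows(rows=[[[1.9, 8.8, 8, 0, 0, -0.01], [1.9, 8.8, 17, 0, 0, -0.01], [1.9, 8.8, 17, 0, 0, -0.01], [1.9, 8.8, 17, 0, 0, -0.01], [1.9, 8.8, 17, 0, 0, -0.01], [1.9, 8.8, 20, 0, 0, -0.01], [1.9, 8.8, 23.4, 0, 0, -0.01], [1.9, 8.8, 23.4, 0, 0, -0.01]]])

```text
clock: 2.9
eef_pos: [631.4, 22.4, 164.1]
tool_rot: [-3.136, -0.002, 1.96]
force: [-0.7, 0.7, 0.6]
width: 85.5
gripper_force: 0.0
```

Emit:
send_rows(rows=[[[0, 0, 0, 0, 0, 0], [0, 0, 0, 0, 0, 0], [0, 0, 0, 0, 0, 0], [0, 0, 0, 0, 0, 0], [0, 0, 0, 0, 0, 0], [0, 0, 0, 0, 0, 0], [0, 0, 0, 0, 0, 0], [0, 0, 0, 0, 0, 0]]], grip=255)

```text
clock: 3.7
eef_pos: [634.6, 21.9, 167.1]
tool_rot: [3.14, 0.0, 1.959]
force: [-0.5, 0.2, 6.3]
width: 11.8
gripper_force: 58.4
```

Run:
```python
from h import *
s=ctrl.read_state();print({k:np.round(s[k],2).tolist() for k in("clock","eef_pos","tool_rot","force","torque","width","gripper_force","qpos")})
w=cam("wrist");cv2.imwrite("pics/w1.png",w["pixels"][:,:,::-1])
```

```text
{'clock': 3.7, 'eef_pos': [634.6, 21.94, 167.11], 'tool_rot': [3.14, 0.0, 1.96], 'force': [-0.55, 0.15, 6.33], 'torque': [0.13, 0.12, 0.01], 'width': 11.84, 'gripper_force': 58.44, 'qpos': [-0.24, 0.79, 0.27, 1.68, -0.3, 0.71, 0.57]}
```

View pics/w1.png

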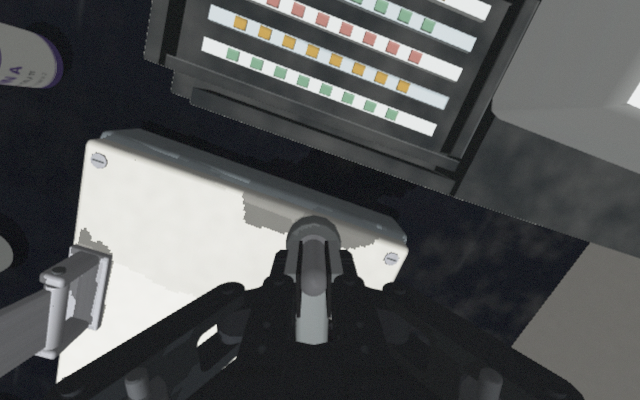

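The post is caught between the fingers (about 313,262). Now work out the arc.

Run:
```python
from h import *
p=np.load("box.npy"); T=pose(); pv=np.array([671.6,-68.7]); tot=1.214
def at(a):
    r=R.from_rotvec([0,0,a]).as_matrix(); q=r@np.array([T[0,3]-pv[0],T[1,3]-pv[1],0]); M=np.eye(4);M[:3,:3]=r@T[:3,:3]; M[:3,3]=[pv[0]+q[0],pv[1]+q[1],T[2,3]]; return M
for k in(0,1):
    A=at(tot*k/2); L=np.linalg.inv(A)
    o=[]
    for i in range(1,11):
        D=L@at(tot*(k/2+i/20)); o.append([round(D[0,3]/10,2),round(D[1,3]/10,2),0,0,0,round(R.from_matrix(D[:3,:3]).as_rotvec()[2],3)])
    print(o)
print(at(tot)[:3,3])
```

```text
[[np.float64(-0.02), np.float64(-0.59), 0, 0, 0, np.float64(-0.061)], [np.float64(-0.07), np.float64(-1.19), 0, 0, 0, np.float64(-0.121)], [np.float64(-0.16), np.float64(-1.77), 0, 0, 0, np.float64(-0.182)], [np.float64(-0.29), np.float64(-2.35), 0, 0, 0, np.float64(-0.243)], [np.float64(-0.45), np.float64(-2.93), 0, 0, 0, np.float64(-0.303)], [np.float64(-0.64), np.float64(-3.49), 0, 0, 0, np.float64(-0.364)], [np.float64(-0.87), np.float64(-4.04), 0, 0, 0, np.float64(-0.425)], [np.float64(-1.13), np.float64(-4.57), 0, 0, 0, np.float64(-0.486)], [np.float64(-1.42), np.float64(-5.09), 0, 0, 0, np.float64(-0.546)], [np.float64(-1.75), np.float64(-5.59), 0, 0, 0, np.float64(-0.607)]]
[[np.float64(-0.02), np.float64(-0.59), 0, 0, 0, np.float64(-0.061)], [np.float64(-0.07), np.float64(-1.19), 0, 0, 0, np.float64(-0.121)], [np.float64(-0.16), np.float64(-1.77), 0, 0, 0, np.float64(-0.182)], [np.float64(-0.29), np.float64(-2.35), 0, 0, 0, np.float64(-0.243)], [np.float64(-0.45), np.float64(-2.93), 0, 0, 0, np.float64(-0.303)], [np.float64(-0.64), np.float64(-3.49), 0, 0, 0, np.float64(-0.364)], [np.float64(-0.87), np.float64(-4.04), 0, 0, 0, np.float64(-0.425)], [np.float64(-1.13), np.float64(-4.57), 0, 0, 0, np.float64(-0.486)], [np.float64(-1.42), np.float64(-5.09), 0, 0, 0, np.float64(-0.546)], [np.float64(-1.75), np.float64(-5.59), 0, 0, 0, np.float64(-0.607)]]
[573.74007142 -71.70562519 167.11081617]
```

Emit:
send_rows(rows=[[[-0.02, -0.59, -0.1, 0, 0, -0.061], [-0.07, -1.19, -0.2, 0, 0, -0.121], [-0.16, -1.77, -0.2, 0, 0, -0.182], [-0.29, -2.35, -0.2, 0, 0, -0.243], [-0.45, -2.93, -0.2, 0, 0, -0.303], [-0.64, -3.49, -0.2, 0, 0, -0.364], [-0.87, -4.04, -0.2, 0, 0, -0.425], [-1.13, -4.57, -0.2, 0, 0, -0.486], [-1.42, -5.09, -0.2, 0, 0, -0.546], [-1.75, -5.59, -0.2, 0, 0, -0.607]]])

```text
clock: 4.75
eef_pos: [588.7, -14.2, 167.3]
tool_rot: [3.14, -0.001, 2.568]
force: [0.5, 2.8, -5.7]
width: 12.1
gripper_force: 59.2
```

Emit:
send_rows(rows=[[[-0.02, -0.59, 0, 0, 0, -0.061], [-0.07, -1.19, 0, 0, 0, -0.121], [-0.16, -1.77, 0, 0, 0, -0.182], [-0.29, -2.35, 0, 0, 0, -0.243], [-0.45, -2.93, 0, 0, 0, -0.303], [-0.64, -3.49, 0, 0, 0, -0.364], [-0.87, -4.04, 0, 0, 0, -0.425], [-1.13, -4.57, 0, 0, 0, -0.486], [-1.42, -5.09, 0, 0, 0, -0.546], [-1.75, -5.59, 0, 0, 0, -0.607]]])

```text
clock: 5.75
eef_pos: [570.6, -71.0, 167.2]
tool_rot: [3.14, -0.006, -3.108]
force: [-4.2, 2.2, 0.7]
width: 11.9
gripper_force: 59.9
```

Emit:
send_rows(rows=[[[0, 0, 0, 0, 0, 0], [0, 0, 0, 0, 0, 0], [0, 0, 0, 0, 0, 0]]])

```text
clock: 6.05
eef_pos: [570.6, -72.3, 167.2]
tool_rot: [-3.142, -0.006, -3.112]
force: [-3.9, 0.1, 0.9]
width: 12.0
gripper_force: 59.8
```

Run:
```python
from h import *
s=ctrl.read_state();print({k:np.round(s[k],3).tolist() for k in("clock","eef_pos","tool_rot","force","torque","width")})
w=cam("wrist");cv2.imwrite("pics/w2.png",w["pixels"][:,:,::-1])
```

```text
{'clock': 6.05, 'eef_pos': [570.595, -72.3, 167.215], 'tool_rot': [-3.142, -0.006, -3.112], 'force': [-3.915, 0.089, 0.874], 'torque': [0.143, 1.033, -0.083], 'width': 11.956}
```

View pics/w2.png

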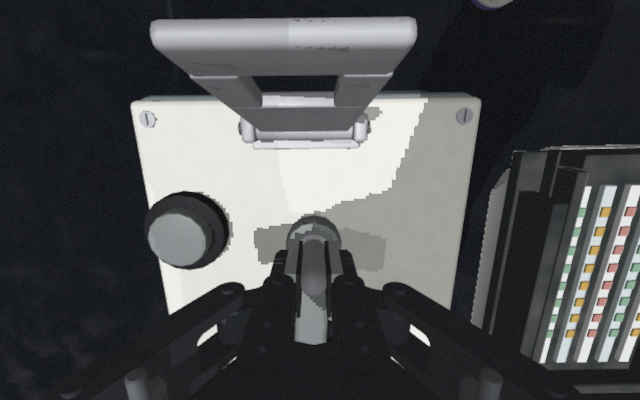

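Run:
```python
from h import *
w=cam("wrist"); p=np.load("box.npy")
for n,u,v,z in(("lugL",249,130,88),("lugR",361,128,88),("scr1",148,119,60),("scr2",465,115,60),("edge1",132,101,60),("edge2",481,97,60),("tip1",153,33,187),("tip2",416,30,187),("pad c",313,243,84),("btn",177,239,72)):
    print(n,ray(w,u,v,z).round(1))
T=pose();print(T[:3,3],p.round(3))
```

```text
lugL [ 504.5 -107.7   88. ]
lugR [501.8 -50.3  88. ]
scr1 [ 501.3 -174.4   60. ]
scr2 [493.2  16.1  60. ]
edge1 [ 491.3 -182.5   60. ]
edge2 [482.9  23.6  60. ]
tip1 [ 485.  -100.7  187. ]
tip2 [483.3 -58.9 187. ]
pad c [568.7 -72.9  84. ]
btn [ 574.1 -159.4   72. ]
[570.63555542 -72.32128598 167.21623533] [ 5.96614e+02 -7.10730e+01  3.10000e-02  1.21200e+00  1.73500e+00
  7.22330e+01 -2.48020e+01 -6.32000e-01]
```

The post sits about 3.5 mm to +y of the box axis: hinge lugs at (249,130) and (361,128), post at column 313. I'll correct that.

Emit:
send_rows(rows=[[[0, -0.18, 0, 0, 0, -0.018], [0, -0.36, 0, 0, 0, -0.036], [0, -0.36, 0, 0, 0, -0.036], [0, -0.36, 0, 0, 0, -0.036]]])

```text
clock: 6.55
eef_pos: [570.7, -75.0, 167.2]
tool_rot: [3.14, -0.006, -3.076]
force: [-5.9, 1.7, 1.6]
width: 12.0
gripper_force: 59.9
```

Run:
```python
from h import *
s=ctrl.read_state();print({k:np.round(s[k],3).tolist() for k in("clock","eef_pos","tool_rot","force","torque","width")})
w=cam("wrist");cv2.imwrite("pics/w3.png",w["pixels"][:300,100:500,::-1].repeat(2,0).repeat(2,1))
```

```text
{'clock': 6.55, 'eef_pos': [570.669, -75.004, 167.207], 'tool_rot': [3.14, -0.006, -3.076], 'force': [-5.889, 1.653, 1.628], 'torque': [0.431, 1.109, -0.156], 'width': 11.998}
```

View pics/w3.png

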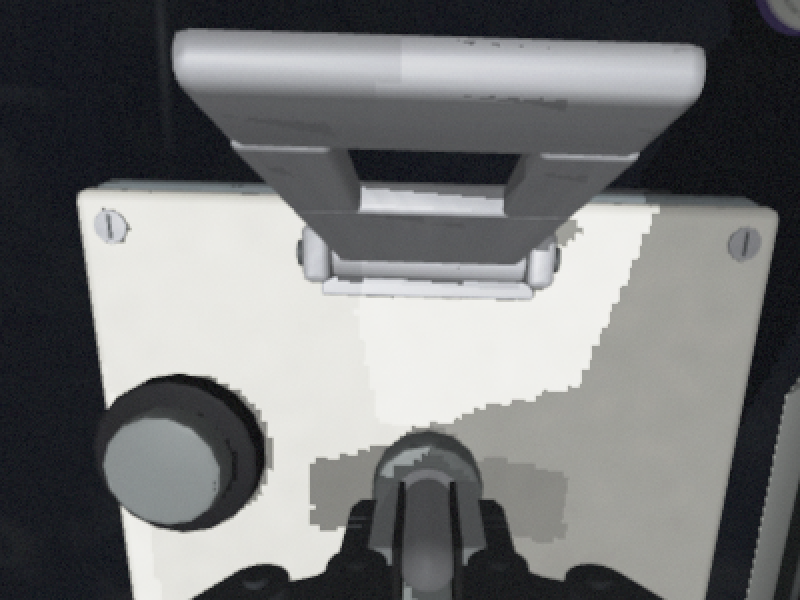

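Much closer: lugs at crop (301,251) and (558,258), post at crop column 428. About 1.4 mm remains; I'll trim it, then release and rise.

Emit:
send_rows(rows=[[[0, -0.16, 0, 0, 0, -0.016], [0, -0.16, 0, 0, 0, -0.016], [0, -0.16, 0, 0, 0, -0.016]]])

```text
clock: 6.9
eef_pos: [570.7, -76.5, 167.2]
tool_rot: [3.14, -0.006, -3.06]
force: [-4.6, 1.3, 0.9]
width: 12.0
gripper_force: 59.9
```

Run:
```python
from h import *
s=ctrl.read_state();print({k:np.round(s[k],3).tolist() for k in("clock","eef_pos","tool_rot","force","torque","width")})
w=cam("wrist");cv2.imwrite("pics/w4.png",w["pixels"][:,:,::-1])
```

```text
{'clock': 6.9, 'eef_pos': [570.715, -76.505, 167.2], 'tool_rot': [3.14, -0.006, -3.06], 'force': [-4.611, 1.267, 0.936], 'torque': [0.45, 1.126, -0.143], 'width': 12.008}
```

Emit:
send_rows(rows=[[[0, 0, 0, 0, 0, 0], [0, 0, 0, 0, 0, 0], [0, 0, 0, 0, 0, 0], [0, 0, 0, 0, 0, 0], [0, 0, 0, 0, 0, 0], [0, 0, -5, 0, 0, 0], [0, 0, -10, 0, 0, 0], [0, 0, -10, 0, 0, 0], [0, 0, -10, 0, 0, 0]]], grip=0)

```text
clock: 7.85
eef_pos: [573.9, -77.3, 269.4]
tool_rot: [-3.141, 0.003, -3.059]
force: [-0.0, 0.0, -0.0]
width: 85.2
gripper_force: 0.0
```

Run:
```python
from h import *
s=ctrl.read_state();print({k:np.round(s[k],3).tolist() for k in("clock","eef_pos","tool_rot","force","torque","width")})
w=cam("wrist");cv2.imwrite("pics/w5.png",w["pixels"][60:360,100:500,::-1].repeat(2,0).repeat(2,1))
```

```text
{'clock': 7.85, 'eef_pos': [573.93, -77.33, 269.427], 'tool_rot': [-3.141, 0.003, -3.059], 'force': [-0.043, 0.008, -0.033], 'torque': [0.014, -0.005, -0.033], 'width': 85.17}
```

View pics/w5.png

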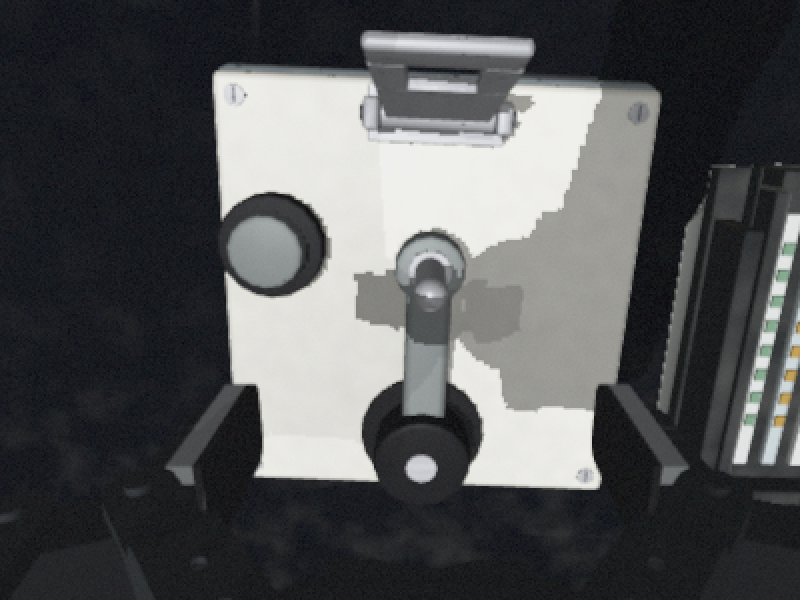

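All of it is visible: hub (421,468), post top (430,290), pad (431,262), lugs (366,114)/(508,121), screws (233,95), (638,113), (585,475). Fit this view.

Run:
```python
from h import *
w=cam("wrist"); T=pose()
q=lambda x,y,z: ray(w,100+(x+.5)/2-.5,60+(y+.5)/2-.5,z)
P={n:q(*a) for n,a in dict(l1=(366,114,88.5),l2=(508,121,88.5),hub=(421,468,93),post=(430,292,123),pad=(431,263,84),s1=(233,95,60),s2=(638,113,60),s3=(585,475,60),tip1=(363,42,186),tip2=(533,46,186),btn=(266,252,74)).items()}
for k,v in P.items(): print(k,v.round(1))
h=(P['l1']+P['l2'])/2; v=P['hub']-h; print("axis hinge->hub yaw",np.arctan2(v[1],v[0]),np.hypot(*v[:2]))
a=P['s2']-P['s1']; b=P['s3']-P['s2']; print("screw yaws",np.arctan2(-a[0],a[1]),np.arctan2(b[1],b[0]))
v=P['pad']-P['hub'];u=P['post']-P['hub']; print("handle yaw",np.arctan2(-v[1],-v[0]),np.arctan2(-u[1],-u[0]),np.hypot(*v[:2]),np.hypot(*u[:2]))
```

```text
l1 [ 502.9 -109.5   88.5]
l2 [500.7 -49.4  88.5]
hub [670.8 -72.5  93. ]
post [568.2 -76.9 123. ]
pad [566.6 -76.4  84. ]
s1 [ 500.  -174.6   60. ]
s2 [492.1  14.9  60. ]
s3 [690.6  23.   60. ]
tip1 [ 484.4 -101.1  186. ]
tip2 [481.8 -58.9 186. ]
btn [ 570.4 -155.5   74. ]
axis hinge->hub yaw 0.04100830970825753 169.17728925716622
screw yaws 0.041732101325264455 0.040654164276370676
handle yaw 0.03743962328369598 0.04294949466029359 104.32508415602841 102.71597430688745
```

Handle is at OFF within 0.003 rad and the box yaw is 0.041. Next the strap: set the finger gap to about 26 mm so the fingers straddle the post, and go behind it.

```bash
cat >> h.py <<'E'
H=np.array([501.8,-79.45]); YB=0.041; AX=np.array([np.cos(YB),np.sin(YB)])
def box(d,z): return [*(H+d*AX),z]
DN=[np.pi,0,YB-np.pi]
E
python3 - <<'E'
from h import *
print(row(box(-62,305),DN)); print(row(box(-62,230),DN))
# push path relative to pose at box(-62,230)
Lt=82; T0=np.eye(4);T0[:3,:3]=R.from_euler('xyz',DN).as_matrix();T0[:3,3]=box(-62,230)
for f in np.r_[1.7:0.1:9j,0]:
    d=85*np.cos(f)-2.5*np.sin(f)-11; z=88.5+85*np.sin(f)+2.5*np.cos(f)+Lt
    print(round(f,2),round(d,1),round(z,1),row(box(d,z),DN,T0)[:3])
E
```

```text
[13.273, 0.628, -3.763, 0.0, -0.002, 0.042]
[13.259, 0.627, 3.737, 0.0, -0.002, 0.042]
1.7 -24.4 254.5 [-3.757, -0.0, -2.447]
1.5 -7.5 255.5 [-5.452, -0.0, -2.546]
1.3 9.3 253.1 [-7.133, -0.0, -2.307]
1.1 25.3 247.4 [-8.733, -0.0, -1.739]
0.9 39.9 238.6 [-10.188, -0.0, -0.864]
0.7 52.4 227.2 [-11.44, -0.0, 0.283]
0.5 62.4 213.4 [-12.44, -0.0, 1.655]
0.3 69.5 198.0 [-13.146, -0.0, 3.199]
0.1 73.3 181.5 [-13.533, -0.0, 4.853]
0.0 74.0 173.0 [-13.6, -0.0, 5.7]
```

Emit:
send_rows(rows=[[[0, 0, -3.8, 0, 0, 0.042], [4.5, 0.2, -3.8, 0, 0, 0.042], [9, 0.4, -3.8, 0, 0, 0.042], [13.3, 0.6, -3.8, 0, 0, 0.042], [13.3, 0.6, -3.8, 0, 0, 0.042], [13.3, 0.6, -2, 0, 0, 0.042], [13.3, 0.6, 1.5, 0, 0, 0.042], [13.3, 0.6, 1.5, 0, 0, 0.042], [13.3, 0.6, 1.5, 0, 0, 0.042]]], grip=177)

```text
clock: 8.85
eef_pos: [439.9, -82.1, 252.2]
tool_rot: [3.141, -0.003, -3.1]
force: [0.4, 0.0, 0.4]
width: 26.1
gripper_force: 0.0
```

Run:
```python
from h import *
s=ctrl.read_state();print({k:np.round(s[k],3).tolist() for k in("clock","eef_pos","tool_rot","force","width","qpos")})
Lt=82
for f in np.r_[1.7:0.1:9j]:
    d=85*np.cos(f)-2.5*np.sin(f)-11; z=88.5+85*np.sin(f)+2.5*np.cos(f)+Lt
    print(row(box(d,z),DN))
w=cam("wrist");cv2.imwrite("pics/w6.png",w["pixels"][:,:,::-1])
```

```text
{'clock': 8.85, 'eef_pos': [439.874, -82.139, 252.223], 'tool_rot': [3.141, -0.003, -3.1], 'force': [0.431, 0.002, 0.352], 'width': 26.125, 'qpos': [0.207, 0.429, -0.117, 2.112, 0.084, 0.608, 1.644]}
[-3.755, 0.014, -0.237, 0.001, -0.003, 0.0]
[-5.449, 0.013, -0.341, 0.001, -0.003, 0.0]
[-7.131, 0.012, -0.108, 0.001, -0.003, 0.0]
[-8.733, 0.011, 0.456, 0.001, -0.003, 0.0]
[-10.191, 0.01, 1.326, 0.001, -0.003, 0.0]
[-11.446, 0.009, 2.469, 0.001, -0.003, 0.0]
[-12.45, 0.008, 3.838, 0.001, -0.003, 0.0]
[-13.162, 0.006, 5.38, 0.001, -0.003, 0.0]
[-13.553, 0.005, 7.032, 0.001, -0.003, 0.0]
```

View pics/w6.png

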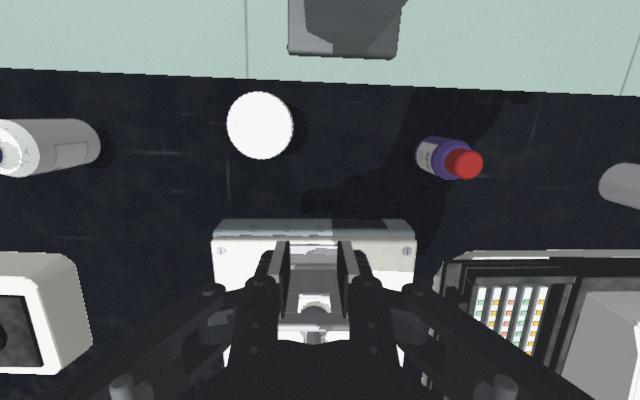

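The strap is centred between the fingers and nothing else is near. That was my tenth and last picture. Push.

Emit:
send_rows(rows=[[[-2, 0, -0.2, 0, 0, 0], [-3.8, 0, -0.2, 0, 0, 0], [-4.6, 0, -0.3, 0, 0, 0], [-5.4, 0, -0.3, 0, 0, 0], [-6.3, 0, -0.2, 0, 0, 0], [-7.1, 0, -0.1, 0, 0, 0], [-7.9, 0, 0.15, 0, 0, 0], [-8.7, 0, 0.45, 0, 0, 0], [-9.5, 0, 0.9, 0, 0, 0], [-10.2, 0, 1.3, 0, 0, 0]]])

```text
clock: 9.9
eef_pos: [542.9, -78.0, 239.4]
tool_rot: [3.142, -0.0, -3.1]
force: [0.7, -0.2, 1.0]
width: 26.3
gripper_force: 0.3
```

Emit:
send_rows(rows=[[[-0.7, 0, 0.55, 0, 0, 0], [-1.25, 0, 1.15, 0, 0, 0], [-1.8, 0, 1.8, 0, 0, 0], [-2.25, 0, 2.5, 0, 0, 0], [-2.6, 0, 3.3, 0, 0, 0], [-2.95, 0, 4.1, 0, 0, 0], [-3.2, 0, 4.9, 0, 0, 0], [-3.35, 0, 5.7, 0, 0, 0]]])

```text
clock: 10.7
eef_pos: [575.9, -76.7, 182.2]
tool_rot: [3.142, 0.0, -3.1]
force: [0.4, 0.4, 1.1]
width: 26.2
gripper_force: 0.3
```

Emit:
send_rows(rows=[[[0, 0, 0.4, 0, 0, 0], [0, 0, 0.7, 0, 0, 0], [0, 0, 0.7, 0, 0, 0]]])

```text
clock: 11.0
eef_pos: [575.2, -76.7, 175.5]
tool_rot: [3.141, -0.001, -3.1]
force: [-0.2, -0.1, -0.1]
width: 26.0
gripper_force: 0.0
```

Emit:
send_rows(rows=[[[0, 0, 0.2, 0, 0, 0], [0, 0, 0.4, 0, 0, 0], [0, 0, 0.4, 0, 0, 0]]])

```text
clock: 11.3
eef_pos: [575.6, -76.7, 171.9]
tool_rot: [3.142, 0.0, -3.1]
force: [0.4, 1.0, 0.7]
width: 26.3
gripper_force: 0.0
```

Emit:
send_rows(rows=[[[0, 0, 0.2, 0, 0, 0], [0, 0, 0.4, 0, 0, 0], [0, 0, 0.4, 0, 0, 0]]])

```text
clock: 11.6
eef_pos: [575.5, -76.7, 167.7]
tool_rot: [3.142, -0.0, -3.1]
force: [0.5, 0.5, -0.4]
width: 26.2
gripper_force: 0.0
```

Emit:
send_rows(rows=[[[0, 0, 0.2, 0, 0, 0], [0, 0, 0.3, 0, 0, 0], [0, 0, 0.3, 0, 0, 0]]])

```text
clock: 11.9
eef_pos: [575.5, -76.7, 164.7]
tool_rot: [3.142, -0.0, -3.1]
force: [-0.3, -0.2, 0.5]
width: 26.0
gripper_force: 0.0
```

Emit:
send_rows(rows=[[[0, 0, 0.2, 0, 0, 0], [0, 0, 0.3, 0, 0, 0], [0, 0, 0.3, 0, 0, 0]]])

```text
clock: 12.2
eef_pos: [575.6, -76.7, 163.2]
tool_rot: [-3.141, 0.0, -3.1]
force: [-3.0, 0.4, 11.4]
width: 25.8
gripper_force: 5.7
```

Emit:
send_rows(rows=[[[0, 0, 0.2, 0, 0, 0], [0, 0, 0.3, 0, 0, 0], [0, 0, 0.3, 0, 0, 0]]])

```text
clock: 12.5
eef_pos: [575.6, -76.7, 162.7]
tool_rot: [-3.141, 0.001, -3.101]
force: [-7.9, 0.4, 30.8]
width: 26.4
gripper_force: 15.4
```

Strap is firmly down (31 N). Rise and go over the sleeve.

Run:
```python
from h import *
print(row([422,270,270],[np.pi,0,1.95]))
```

```text
[13.922, 35.263, -10.764, 0.0, 0.001, 1.233]
```

Emit:
send_rows(rows=[[[0, 0, -3, 0, 0, 0], [0, 0, -7, 0, 0, 0], [0, 0, -11, 0, 0, 0]]])

```text
clock: 12.8
eef_pos: [575.1, -76.7, 269.8]
tool_rot: [3.141, -0.001, -3.1]
force: [1.0, 0.1, 0.3]
width: 25.9
gripper_force: 0.0
```

Emit:
send_rows(rows=[[[13.9, 35.2, 0, 0, 0, 1.233], [13.9, 35.2, 0, 0, 0, 1.233], [13.9, 35.2, 0, 0, 0, 1.233], [13.9, 35.2, 0, 0, 0, 1.233], [13.9, 35.2, 0, 0, 0, 1.233], [13.9, 35.2, 0, 0, 0, 1.233], [13.9, 35.2, 0, 0, 0, 1.233], [13.9, 35.2, 0, 0, 0, 1.233], [13.9, 35.2, 0, 0, 0, 1.233], [13.9, 35.2, 0, 0, 0, 1.233]]], grip=0)

```text
clock: 13.8
eef_pos: [421.9, 269.6, 268.8]
tool_rot: [-3.141, 0.001, 1.953]
force: [0.1, -0.3, -0.2]
width: 85.3
gripper_force: 0.0
```

Run:
```python
from h import *
s=ctrl.read_state();print({k:np.round(s[k],3).tolist() for k in("clock","eef_pos","tool_rot","force","qpos")})
w=cam("wrist");cv2.imwrite("pics/w7.png",w["pixels"][:,:,::-1])
e=proj(w,[422.5,270.5,60]);print(e)
g=cv2.cvtColor(w["pixels"],cv2.COLOR_RGB2GRAY)
for th in(110,140,170):
    n,l,st,c=cv2.connectedComponentsWithStats((g>th).astype(np.uint8))
    for i in range(1,n):
        if st[i][4]>300 and np.hypot(*(c[i]-e))<90: print(th,st[i],c[i].round(1))
c=cv2.HoughCircles(cv2.medianBlur(g,3),cv2.HOUGH_GRADIENT,1,20,param1=100,param2=22,minRadius=8,maxRadius=45)
print([x.round(1).tolist() for x in c[0] if np.hypot(*(x[:2]-e))<90] if c is not None else None)
u,v=e.round().astype(int); print(cv2.resize(g[v-48:v+48,u-60:u+60],(30,24),interpolation=cv2.INTER_AREA))
```

```text
{'clock': 13.8, 'eef_pos': [421.874, 269.584, 268.778], 'tool_rot': [-3.141, 0.001, 1.953], 'force': [0.108, -0.292, -0.223], 'qpos': [-0.797, 0.476, 0.245, 1.971, -0.17, 0.714, -0.067]}
[313.3555563  190.43645025]
110 [ 294  168   45   44 1274] [315.5 189.6]
140 [ 294  169   44   43 1208] [315.5 189.9]
170 [294 177  44  35 903] [314.4 194. ]
[[315.5, 179.5, 20.299999237060547]]
[[ 26  25  27  27  26  27  28  22  18  19  19  21  20  20  22  22  21  21
   20  21  19  19  21  21  20  22  19  18  21  18]
 [ 26  26  26  28  26  27  26  22  20  18  20  21  21  21  21  22  20  20
   20  19  22  19  20  20  22  20  20  20  21  20]
 [ 25  26  27  26  26  26  25  22  21  19  21  20  19  23  21  19  20  20
   20  21  21  19  21  18  21  21  19  20  20  21]
 [ 26  25  25  27  26  25  27  22  21  20  19  19  19  20  20  20  19  21
   21  21  19  19  21  19  21  20  20  21  23  22]
 [ 27  25  25  28  27  28  28  28  25  28  24  19  22  28  47  56  54  36
   21  20  19  19  19  20  20  20  21  23  21  22]
 [ 26  26  26  26  27  28  29  29  29  28  26  26  41  81  86  86  86  85
   64  23  19  22  
[... 1582 characters left out ...]
 24  28  28  26  25  25
   26  27  26  25  24  25  25  24  25  26  28  40]
 [ 28  27  28  28  28  26  27  26  24  24  26  25  26  29  25  25  25  26
   26  28  27  25  25  24  24  25  23  24  26  66]
 [ 27  26  29  26  26  28  26  25  24  26  27  24  26  28  25  24  26  26
   28  27  27  27  26  25  25  24  21  24  29  92]
 [ 26  28  28  29  27  26  27  26  24  24  26  25  29  26  27  26  28  28
   30  29  29  26  26  25  25  25  26  24  54  90]
 [ 27  28  29  29  27  28  26  26  26  25  25  25  27  25  26  26  29  30
   29  28  26  26  26  25  25  26  25  26  85  64]
 [ 27  28  29  30  27  26  27  26  26  25  24  29  27  24  26  26  26  27
   28  27  27  28  26  26  25  25  26  43  94  36]]
```

Run:
```python
from h import *
im=cv2.imread("pics/w7.png",0); w=cam("wrist")
hole=np.zeros_like(im); hole[180:203,303:328]=(im[180:203,303:328]<150)
n,l,st,c=cv2.connectedComponentsWithStats(hole); 
for i in range(1,n): print(st[i],c[i])
# outer edge fit: lit boundary points in lower half
pts=[]
for a in np.linspace(-0.1,np.pi+.1,40):
    for r in np.arange(28,14,-.25):
        x,y=315.8+r*np.cos(a),190+r*np.sin(a)
        if cv2.getRectSubPix(im,(1,1),(float(x),float(y)))[0,0]>130: pts.append((x,y));break
from scipy.optimize import least_squares
f=least_squares(lambda p:[np.hypot(x-p[0],y-p[1])-p[2] for x,y in pts],[315,190,22],loss='soft_l1').x; print(f)
i=1+np.argmax(st[1:,4]); print(ray(w,*c[i],60),ray(w,f[0],f[1],60)); C=ray(w,f[0],f[1],60)
print(row([C[0],C[1],268.8],[np.pi,0,1.953]))
```

```text
[307 181  18  19 262] [315.55725191 189.98473282]
[315.5697522  188.90863243  22.14551742]
[425.0854099  270.58010875  60.        ] [424.67449681 271.63236578  60.        ]
[0.282, 0.309, 0.013, -0.0, 0.001, -0.004]
```

Sleeve found at (424.8, 271.2). I'll grip it in two perpendicular directions so it is centred in the hand both ways.

Emit:
send_rows(rows=[[[0.28, 0.31, 2, 0, 0, 0.15], [0.28, 0.31, 6, 0, 0, 0.3], [0.28, 0.31, 8, 0, 0, 0.45], [0.28, 0.31, 9, 0, 0, 0.6], [0.28, 0.31, 10, 0, 0, 0.75], [0.28, 0.31, 10, 0, 0, 0.9], [0.28, 0.31, 10, 0, 0, 1.05], [0.28, 0.31, 10, 0, 0, 1.2], [0.28, 0.31, 10, 0, 0, 1.35], [0.28, 0.31, 10, 0, 0, 1.48]]])

```text
clock: 14.9
eef_pos: [425.2, 271.2, 169.1]
tool_rot: [3.141, -0.0, 0.462]
force: [-0.3, 0.2, 0.5]
width: 85.3
gripper_force: 0.0
```

Emit:
send_rows(rows=[[[0, 0, 0, 0, 0, 0.09], [0, 0, 3, 0, 0, 0.09], [0, 0, 6, 0, 0, 0.09], [0, 0, 7.8, 0, 0, 0.09], [0, 0, 7.8, 0, 0, 0.09], [0, 0, 7.8, 0, 0, 0.09]]])

```text
clock: 15.5
eef_pos: [425.0, 271.7, 91.2]
tool_rot: [3.141, 0.0, 0.378]
force: [-0.5, -0.1, -0.4]
width: 85.6
gripper_force: 0.0
```

Emit:
send_rows(rows=[[[0, 0, 0, 0, 0, 0], [0, 0, 0, 0, 0, 0], [0, 0, 0, 0, 0, 0], [0, 0, 0, 0, 0, 0], [0, 0, 0, 0, 0, 0], [0, 0, 0, 0, 0, 0], [0, 0, 0, 0, 0, 0]]], grip=255)

```text
clock: 16.2
eef_pos: [424.6, 273.2, 92.1]
tool_rot: [-3.141, -0.002, 0.38]
force: [-1.1, -0.8, 7.4]
width: 44.8
gripper_force: 60.5
```

Emit:
send_rows(rows=[[[0, 0, 0, 0, 0, 0], [0, 0, 0, 0, 0, 0], [0, 0, 0, 0, 0, 0], [0, 0, 0, 0, 0, 0], [0, 0, 0, 0, 0, -0.14], [0, 0, 0, 0, 0, -0.28], [0, 0, 0, 0, 0, -0.42], [0, 0, 0, 0, 0, -0.56], [0, 0, 0, 0, 0, -0.7], [0, 0, 0, 0, 0, -0.84]]], grip=0)

```text
clock: 17.2
eef_pos: [424.1, 273.0, 90.9]
tool_rot: [-3.142, 0.0, 1.226]
force: [0.1, 0.2, -0.4]
width: 85.4
gripper_force: 0.0
```

Emit:
send_rows(rows=[[[0, 0, 0, 0, 0, -0.14], [0, 0, 0, 0, 0, -0.28], [0, 0, 0, 0, 0, -0.42], [0, 0, 0, 0, 0, -0.56], [0, 0, 0, 0, 0, -0.73], [0, 0, 0, 0, 0, -0.73], [0, 0, 0, 0, 0, -0.73]]])

```text
clock: 17.9
eef_pos: [424.2, 272.9, 90.9]
tool_rot: [-3.141, -0.0, 1.947]
force: [0.0, -0.2, -0.5]
width: 85.0
gripper_force: 0.0
```

Emit:
send_rows(rows=[[[0, 0, 0, 0, 0, 0], [0, 0, 0, 0, 0, 0], [0, 0, 0, 0, 0, 0], [0, 0, 0, 0, 0, 0], [0, 0, 0, 0, 0, 0], [0, 0, 0, 0, 0, 0], [0, 0, 0, 0, 0, 0]]], grip=255)

```text
clock: 18.6
eef_pos: [424.0, 273.0, 91.2]
tool_rot: [-3.141, -0.0, 1.949]
force: [-1.9, -0.0, 6.0]
width: 44.9
gripper_force: 61.4
```

Emit:
send_rows(rows=[[[0, 0, -3, 0, 0, 0], [0, 0, -8, 0, 0, 0], [0, 0, -13, 0, 0, 0], [0, 0, -17, 0, 0, 0], [0, 0, -17, 0, 0, 0], [0, 0, -17, 0, 0, 0]]])

```text
clock: 19.2
eef_pos: [423.9, 273.2, 261.2]
tool_rot: [3.141, -0.001, 1.95]
force: [-0.1, -0.2, -2.7]
width: 44.6
gripper_force: 62.5
```

Run:
```python
from h import *
s=ctrl.read_state();print({k:np.round(s[k],3).tolist() for k in("clock","eef_pos","tool_rot","force","torque","width")})
print(row(box(70,260),[np.pi,0,1.953]))
w=cam("wrist");cv2.imwrite("pics/w8.png",w["pixels"][:,:,::-1]); g=cv2.cvtColor(w["pixels"],cv2.COLOR_RGB2GRAY)
T=pose(); 
for z in(70,30,20): print(z,proj(w,T[:3,3]+T[:3,:3]@[0,0,z]))
n,l,st,c=cv2.connectedComponentsWithStats((g>130).astype(np.uint8))
for i in range(1,n):
    if st[i][4]>150 and abs(c[i][0]-313)<60: print(st[i],c[i].round(1))
```

```text
{'clock': 19.2, 'eef_pos': [423.881, 273.176, 261.167], 'tool_rot': [3.141, -0.001, 1.95], 'force': [-0.065, -0.181, -2.728], 'torque': [-0.014, -0.015, 0.019], 'width': 44.638}
[-37.965, 0.788, 0.097, 0.001, -0.001, -0.003]
70 [309.99783316 255.4395282 ]
30 [309.24903822 300.58581856]
20 [308.98001886 316.80551408]
[280 254  68  14 370] [313.6 259.7]
```

Sleeve is gripped, its underside 91.2 mm below the TCP. Comparing that grip with the camera's estimate shows a camera bias of about 2 mm along tool x, so the post is more likely at x ≈ 569.6. Carry.

Run:
```python
from h import *
print(row([569.7,-76.7,262],[np.pi,0,1.95]))
```

```text
[-37.884, 0.669, -0.193, -0.002, 0.0, -0.0]
```

Emit:
send_rows(rows=[[[-3, 0, -3, 0, 0, 0], [-7, 0.1, -4, 0, 0, 0], [-11.5, 0.2, -4, 0, 0, 0], [-16, 0.3, -4, 0, 0, 0], [-20.5, 0.4, -4, 0, 0, 0], [-25, 0.5, -4, 0, 0, 0], [-29.5, 0.6, -4, 0, 0, 0], [-34, 0.67, -4, 0, 0, 0], [-37.88, 0.67, -2, 0, 0, 0], [-37.88, 0.67, 0, 0, 0, 0]]])

```text
clock: 20.25
eef_pos: [571.0, -84.2, 258.4]
tool_rot: [-3.139, 0.005, 1.941]
force: [-1.1, -0.0, -2.2]
width: 44.7
gripper_force: 62.5
```

Emit:
send_rows(rows=[[[0, 0, 0, 0, 0, 0], [0, 0, 1, 0, 0, 0], [0, 0, 2, 0, 0, 0], [0, 0, 3, 0, 0, 0], [0, 0, 3.5, 0, 0, 0], [0, 0, 3.5, 0, 0, 0], [0, 0, 3.5, 0, 0, 0]]])

```text
clock: 20.95
eef_pos: [570.6, -76.3, 226.2]
tool_rot: [3.141, 0.0, 1.95]
force: [-0.0, 1.2, -2.6]
width: 44.6
gripper_force: 62.5
```

Run:
```python
from h import *
s=ctrl.read_state();print({k:np.round(s[k],3).tolist() for k in("clock","eef_pos","tool_rot","force","torque","width")})
print(row([569.7,-76.7,220],[np.pi,0,1.95]))
```

```text
{'clock': 20.95, 'eef_pos': [570.644, -76.284, 226.154], 'tool_rot': [3.141, 0.0, 1.95], 'force': [-0.037, 1.158, -2.562], 'torque': [-0.049, -0.018, 0.04], 'width': 44.627}
[-0.004, -0.103, 0.615, 0.0, 0.0, 0.0]
```

Emit:
send_rows(rows=[[[0, -0.05, 0.5, 0, 0, 0], [0, -0.05, 0.8, 0, 0, 0], [0, -0.05, 1.1, 0, 0, 0], [0, -0.05, 1.4, 0, 0, 0], [0, -0.05, 1.4, 0, 0, 0]]])

```text
clock: 21.45
eef_pos: [569.8, -76.6, 211.4]
tool_rot: [-3.141, -0.0, 1.95]
force: [0.1, 1.0, -2.5]
width: 44.8
gripper_force: 62.5
```

Emit:
send_rows(rows=[[[0, 0, 0.5, 0, 0, 0], [0, 0, 1, 0, 0, 0], [0, 0, 1.5, 0, 0, 0], [0, 0, 2, 0, 0, 0], [0, 0, 2.4, 0, 0, 0], [0, 0, 2.4, 0, 0, 0]]])

```text
clock: 22.05
eef_pos: [569.6, -76.5, 187.2]
tool_rot: [-3.14, -0.001, 1.95]
force: [-1.4, -0.1, -2.5]
width: 44.9
gripper_force: 62.5
```

Emit:
send_rows(rows=[[[0, 0, 0.2, 0, 0, 0], [0, 0, 0.4, 0, 0, 0], [0, 0, 0.5, 0, 0, 0], [0, 0, 0.5, 0, 0, 0]]])

```text
clock: 22.45
eef_pos: [570.0, -76.6, 182.8]
tool_rot: [-3.141, -0.0, 1.95]
force: [0.5, -0.1, -1.8]
width: 45.1
gripper_force: 62.5
```

Emit:
send_rows(rows=[[[0, 0, 0.1, 0, 0, 0], [0, 0, 0.1, 0, 0, 0], [0, 0, 0.1, 0, 0, 0]]])

```text
clock: 22.75
eef_pos: [570.2, -76.6, 182.2]
tool_rot: [3.141, 0.0, 1.95]
force: [-0.4, -0.2, 1.2]
width: 44.7
gripper_force: 62.6
```

Sleeve seated: TCP at 182.2, so its underside is at 91 mm. Release and rise.

Emit:
send_rows(rows=[[[0, 0, 0, 0, 0, 0], [0, 0, 0, 0, 0, 0], [0, 0, 0, 0, 0, 0], [0, 0, 0, 0, 0, 0], [0, 0, 0, 0, 0, 0], [0, 0, -2, 0, 0, 0], [0, 0, -5, 0, 0, 0], [0, 0, -9, 0, 0, 0], [0, 0, -10, 0, 0, 0], [0, 0, -10, 0, 0, 0]]], grip=0)

```text
clock: 23.75
eef_pos: [570.9, -76.8, 283.8]
tool_rot: [3.138, 0.002, 1.95]
force: [0.2, -0.5, -0.2]
width: 85.3
gripper_force: 0.0
```

Run:
```python
from h import *
s=ctrl.read_state();print({k:np.round(s[k],3).tolist() for k in("clock","eef_pos","force","width","qpos")})
print(row([568.8,-156.5,230],[np.pi,0,1.61]))
w=cam("wrist");cv2.imwrite("pics/w9.png",w["pixels"][:,:,::-1]); g=cv2.cvtColor(w["pixels"],cv2.COLOR_RGB2GRAY)
e=proj(w,[570,-76.6,151]);print(e, proj(w,[569.5,-155,74]))
u,v=e.round().astype(int); print(cv2.resize(g[v-60:v+60,u-64:u+64],(32,24),interpolation=cv2.INTER_AREA))
```

```text
{'clock': 23.75, 'eef_pos': [570.931, -76.768, 283.761], 'force': [0.206, -0.504, -0.177], 'width': 85.321, 'qpos': [-0.069, 0.553, 0.238, 1.76, -0.167, 0.844, 0.624]}
[-7.319, -3.168, 5.377, 0.004, 0.001, 0.34]
[310.4053534  215.95547922] [284.03096328 254.23336611]
[[206 180 234 210 124 118 118 126 137 145 154 158 158 157 157 156 157 157
  158 157 157 155 157 158 158 157 156 156 154 153 152 153]
 [179 192 235 208 126 124 124 124 122 117 118 121 137 151 156 157 156 156
  156 156 157 156 157 158 157 156 156 157 156 155 154 153]
 [161 212 223 205 121 127 127 126 126 124 124 160 169 117 121 132 148 156
  156 154 154 155 155 155 154 155 155 156 156 155 154 154]
 [167 221 222 218 111 109 116 123 126 127 126 144 160 124 114 103  97 100
  118 138 151 150 154 153 154 154 155 155 154 154 153 164]
 [191 222 222 215 113 104 105 109 116 121 124 124 113  89  83  84  84  84
   84  85 102 116 129 140 149 153 152 153 155 155 175 224]
 [215 221 222 219 199 192 202 192 179 105 115 126  83  84  85  84  84  84
   83  85  85 105 116 116 116 134 193 200 206 224 235 235]
 [216 217 218 220 220 222 222 223 
[... 1660 characters left out ...]
4 224 223 223 220 220 221 220 221]
 [235 236 236 236  91  64 144 152 153 153 152 150 147  92  49  88 222 223
  222 222 222 221 221 222 222 222 221 222 221 223 223 222]
 [141 194 228 234 136  77 150 147 147 148 146 145 144 113  49 131 223 221
  221 223 222 222 222 223 223 222 221 221 222 223 223 221]
 [ 26  26  43  89 120  55 137 152 149 145 144 142 140  87  71 207 222 221
  221 223 222 221 222 221 221 220 220 221 222 223 222 221]
 [ 24  25  25  24  25  28  58 123 149 150 145 133  95  99 196 221 222 223
  222 222 221 221 222 221 220 221 221 222 222 222 222 222]
 [ 25  24  25  24  25  26  25  30  49  67  60  44  93 180 221 228 226 223
  222 222 222 221 220 220 220 222 222 222 222 222 222 221]]
```

Run:
```python
from h import *
im=cv2.imread("pics/w9.png",0); w=cam("wrist")
m=np.zeros_like(im); m[235:275,265:310]=((im>75)&(im<170))[235:275,265:310]
n,l,st,c=cv2.connectedComponentsWithStats(cv2.erode(m,np.ones((3,3)))); i=1+np.argmax(st[1:,4]); print(st[i],c[i],ray(w,*c[i],74))
```

```text
[269 244  31  28 645] [284.31937984 257.45426357] [ 569.31837896 -157.28705126   74.        ]
```

Emit:
send_rows(rows=[[[-3, -1, 0, 0, 0, 0.14], [-6, -2.5, 0, 0, 0, 0.28], [-7.3, -3.2, 3, 0, 0, 0.34], [-7.3, -3.2, 5.4, 0, 0, 0.34], [-7.3, -3.2, 5.4, 0, 0, 0.34], [-7.3, -3.2, 5.4, 0, 0, 0.34], [-7.3, -3.2, 5.4, 0, 0, 0.34], [-7.3, -3.2, 5.4, 0, 0, 0.34]]], grip=255)

```text
clock: 24.65
eef_pos: [568.0, -155.9, 228.9]
tool_rot: [3.14, 0.0, 1.611]
force: [-0.5, -0.9, -0.1]
width: 0.2
gripper_force: 0.0
```

Emit:
send_rows(rows=[[[0, 0, 3, 0, 0, 0], [0, 0, 5, 0, 0, 0], [0, 0, 6, 0, 0, 0], [0, 0, 6.4, 0, 0, 0], [0, 0, 6.4, 0, 0, 0]]])

```text
clock: 25.15
eef_pos: [567.6, -156.3, 164.3]
tool_rot: [3.141, 0.0, 1.61]
force: [1.2, 0.2, -0.5]
width: 0.5
gripper_force: 0.0
```

Emit:
send_rows(rows=[[[0, 0, 0.3, 0, 0, 0], [0, 0, 0.5, 0, 0, 0], [0, 0, 0.5, 0, 0, 0]]])

```text
clock: 25.45
eef_pos: [567.4, -156.3, 159.2]
tool_rot: [3.141, 0.0, 1.61]
force: [-0.2, -0.3, -0.8]
width: -0.0
gripper_force: 0.0
```

Emit:
send_rows(rows=[[[0, 0, 0.3, 0, 0, 0], [0, 0, 0.5, 0, 0, 0], [0, 0, 0.5, 0, 0, 0]]])

```text
clock: 25.75
eef_pos: [567.4, -156.3, 153.9]
tool_rot: [3.141, 0.0, 1.61]
force: [-0.9, 0.6, 1.5]
width: 0.4
gripper_force: 0.9
```

Emit:
send_rows(rows=[[[0, 0, 0.2, 0, 0, 0], [0, 0, 0.4, 0, 0, 0], [0, 0, 0.4, 0, 0, 0]]])

```text
clock: 26.05
eef_pos: [567.4, -156.3, 150.0]
tool_rot: [3.141, 0.0, 1.61]
force: [-1.2, 0.9, 2.7]
width: -0.0
gripper_force: 2.0
```

Emit:
send_rows(rows=[[[0, 0, 0.2, 0, 0, 0], [0, 0, 0.3, 0, 0, 0], [0, 0, 0.3, 0, 0, 0]]])

```text
clock: 26.35
eef_pos: [567.4, -156.4, 148.5]
tool_rot: [3.141, -0.0, 1.61]
force: [-2.9, 1.5, 15.6]
width: 0.1
gripper_force: 7.9
```

Emit:
send_rows(rows=[[[0, 0, 0.15, 0, 0, 0], [0, 0, 0.15, 0, 0, 0]]])

```text
clock: 26.55
eef_pos: [567.5, -156.4, 148.3]
tool_rot: [3.14, -0.001, 1.61]
force: [-5.8, 2.2, 25.3]
width: -0.1
gripper_force: 13.0
```

Emit:
send_rows(rows=[[[0, 0, -1, 0, 0, 0], [0, 0, -4, 0, 0, 0], [0, 0, -9, 0, 0, 0], [0, 0, -14, 0, 0, 0], [0, 0, -18, 0, 0, 0], [0, 0, -18, 0, 0, 0], [0, 0, -18, 0, 0, 0]]])

```text
clock: 27.25
eef_pos: [567.3, -156.2, 325.9]
tool_rot: [3.14, 0.0, 1.61]
force: [-0.7, 0.5, -0.6]
width: 0.2
gripper_force: 0.0
```

Run:
```python
from h import *
s=ctrl.read_state();print({k:np.round(s[k],3).tolist() for k in("clock","eef_pos","force","width")})
w=cam("wrist");cv2.imwrite("pics/w10.png",w["pixels"][:,:,::-1]); g=cv2.cvtColor(w["pixels"],cv2.COLOR_RGB2GRAY)
for n,q in dict(sleeve=[570,-76.6,151],button=[568.5,-155.5,74],post=[570,-76.6,125]).items(): print(n,proj(w,q))
u,v=proj(w,[570,-76.6,151]).round().astype(int); print(cv2.resize(g[v-48:v+48,u-48:u+48],(24,24),interpolation=cv2.INTER_AREA))
t=cam("top");a=cv2.imread("pics/top0.png",0);b=cv2.cvtColor(t["pixels"],cv2.COLOR_RGB2GRAY)
for n,(x,y) in dict(stain=(312,241),cup=(365,246),saline=(427,237),blue=(218,247)).items(): print(n,np.abs(a[y-12:y+12,x-12:x+12].astype(int)-b[y-12:y+12,x-12:x+12]).mean())
```

```text
{'clock': 27.25, 'eef_pos': [567.339, -156.175, 325.879], 'force': [-0.706, 0.532, -0.649], 'width': 0.156}
sleeve [318.7852402  108.67422524]
button [313.02603761 181.32617712]
post [318.20305313 109.26322513]
[[158 156 156 157 158 158 158 158 157 158 158 156 155 155 155 154 155 155
  155 154 152 151 151 152]
 [158 157 155 156 157 158 158 159 158 157 158 156 155 156 157 155 156 156
  155 154 153 152 152 152]
 [157 157 156 157 157 157 156 158 159 158 157 156 154 154 154 156 156 156
  155 155 155 154 153 153]
 [156 155 156 157 157 157 156 158 159 157 156 156 154 153 154 155 156 155
  154 155 155 154 154 153]
 [186 155 157 157 156 156 155 156 159 156 154 149 150 149 154 155 155 154
  154 154 154 154 153 152]
 [237 197 163 158 158 158 156 155 151 149 155 167 165 163 153 147 152 153
  154 153 154 154 153 152]
 [181 165 150 148 148 147 145 143 151 168 168 166 165 164 163 162 152 142
  140 144 152 153 154 153]
 [210 143 136 136 136 137 135 149 164 164 162 163 164 166 167 168 168 145
  130 124 149 151 153 152]
 [205 140 138 138 138 138 137 164 165 168 167 163 159 162 165 165 164 163
  134 1
[... 932 characters left out ...]
33 233 188 147 147 147 147 145 143 142 146 152 156 152 144 130 131 134
  143 150 151 151 150 150]
 [238 238 193 155 155 156 155 153 153 152 149 145 132 129 128 131 143 150
  152 152 152 150 151 151]
 [238 238 193 155 154 154 154 152 153 152 150 151 153 151 149 149 152 152
  152 150 150 150 150 150]
 [238 238 221 188 169 153 153 152 153 154 151 150 153 151 151 151 150 150
  151 150 149 149 149 149]
 [235 237 238 238 234 230 207 187 177 155 166 154 152 150 150 151 151 151
  150 150 150 158 187 203]
 [232 231 234 238 238 238 238 238 235 231 216 183 152 151 151 151 152 151
  150 149 184 232 234 234]]
stain 18.822916666666668
cup 106.89409722222223
saline 4.364583333333333
blue 2.3472222222222223
```

Run:
```python
from h import *
t=cam("scene");a=cv2.imread("pics/scene0.png");b=t["pixels"][:,:,::-1]
for n,(x,y) in dict(stain=(271,226),cup=(290,270),saline=(340,322),blue=(228,170)).items():
    A=a[y-16:y+16,x-14:x+14];r=cv2.matchTemplate(np.ascontiguousarray(b[y-26:y+26,x-24:x+24]),A,cv2.TM_CCOEFF_NORMED); print(n,np.abs(A.astype(int)-b[y-16:y+16,x-14:x+14]).mean(),cv2.minMaxLoc(r)[1::2])
```

```text
stain 10.383184523809524 (0.9350389242172241, (10, 10))
cup 4.5305059523809526 (0.99822598695755, (10, 10))
saline 6.505208333333333 (0.9980068206787109, (10, 10))
blue 6.360491071428571 (0.9765877723693848, (10, 10))
```

Nothing else has moved: the best match offset is zero for the cup, both bottles and the blue look-alike. Handing in.

```bash
python3 -c "
from cell import ctrl
print(ctrl.finish_job())"
```

```text
the job is handed in; nothing more can be done
None
```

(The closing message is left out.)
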